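# Free the tilting mixer tub for emptying

## Robot

A 6-joint arm with a two-finger parallel gripper is mounted at the origin on the work surface. World frame = base frame: x ahead of the robot, y to its left, z up, the work surface at z = 0. Lengths are in m, angles in degrees, forces in N, time in s.
With the tool pointing down it reaches from about 0.3 to 0.75 m from the base axis. Payload 8.5 kg.
Tool frame: the origin (TCP) lies between the finger pads; the fingertips stand 22 mm ahead of it and the grasp point (between the pads) lies 3 mm ahead of it (env.nose_length is the distance from the TCP to the fingertips, in m); z points along the fingers, x is the direction in which the jaws open and shut, and the axes are right-handed (so a half turn about z gives the same grasp; the last joint's range is limited). The gripper opens to 85 mm and grips with 20 to 120 N. Pads are 22 mm wide; open, the fingers measure 114 mm over their backs; the gripper's body (76 mm by 85 mm) begins 54 mm behind the grasp point. The pads swing forward as they close: fully open they stand 13 mm farther back than shut.
Start: joints at [56.476, 21.807, 74.336, -0, 83.858, -12.336], TCP at [0.199, 0.513, 0.253] pointing down, gripper open.
Joint ranges: [-178.18, 178.18], [-50.72, 133.34], [12.68, 142.11], [-81.47, 261.47], [9.98, 163.14], [-165.26, 165.26]. Speed limits (degrees/s): [136.94, 136.94, 180, 180, 180, 180].

## Interface

Orientations are given as a 3x3 rotation matrix whose columns are the frame's x, y, z axes.
In Python, from rig import env gives the robot as it stands.
- The arm moves only by the tool arm_command, never from a script. Its argument "steps" is a list of rows, each an object with "delta_pos": the shift along the world's x, y, z in mm, a list of three; "dr": the turn, a rotation vector about the world's x, y, z in degrees, a list of three. In form: [{"delta_pos": [dx, dy, dz], "dr": [wx, wy, wz]}, ...]. A call has 1 to 20 rows; each row shifts and turns the commanded pose from where the row before left it; what a row does not reach is not made up. A row lasts 1/10 s, in which the tool goes at most 50 mm and 8.59 degrees, less where a joint would pass 70% of its speed; a pose out of reach is approached as far as the arm can. A call with a gripper value outside its range is refused whole. "grip" is the opening, from 0 (shut) to 1 (fully open), set as the call begins (left out, the last holds). The fingers move at their own pace and stop on an object; "squeeze" is the grip in N (left out, the last holds). Time passes only in rows, so rows that do not move let the fingers close. It gives the time, the measured TCP pose, the force and the opening at its end, in the units of the state.
- env.observe(): the state, without advancing time (a new reading comes with each control period).
- env.get_image(name): name is "side" or "top"; returns the picture (400x640x3 uint8, blue, green, red); there is no depth.
- env.get_calibration(name): a dict with "fx", "fy", "cx", "cy" (pixels), "k1" (the pictures are not rectified: a ray, as slopes to the right and down, at radius r is drawn at 1 + k1 r^2 times it, then the intrinsics apply), "view" (4x4, takes a point from world to camera coordinates). Camera axes: x right, y up, looking along -z (the intrinsics and any distortion apply to the point x, -y, -z); pixel columns grow to the right and rows downward; lengths in m; the calibration is good to about 2 mm. A picture is of the moment at which its call begins. get_calibration takes no time and is no camera call.
- env.close_job(): hands the job in, once; it reports no verdict.
The state is a dict: "time_s": time; "q": joint angles; "qvel": joint speeds; "joint_efforts": joint torques, N m; "position": TCP position; "tool_rot": TCP orientation; "ft_force": force on the tool from outside, world axes, zero at the start; "wrist_torque": the same for the moment, N m; "grip_width": finger opening in m.
Only numpy, scipy, OpenCV 4.12 (cv2) and the standard library are available. Lean on these libraries where they do the work, as an engineer would, in place of code of your own. Each camera call takes 0.05 s, during which the arm holds its last target. There are 200 camera calls.

## Task

My mate is about to tip the mixer tub out. Take the crank handle off the mixer's shaft and hang it by its bore well onto the stowing peg of the same end frame, without dropping it or laying it down on the way, and let go of it; then grip the knob of the spring lock plunger, pull it fully back so that the pin is clear of its hole in the tub, and finish while still holding it out. Leave the tub level and everything else on the bench where it stands.

Things in the scene. Friction and masses are not known exactly. Their poses are not given: they have to be found in the camera images.
- mixer: stainless hand mixer, fixed: U-shaped tub (rim 285 mm high, at y 22 to 316 mm) between two sheet end frames (280 mm wide in x, 220 high). Origin on the bench under the shaft, in the outer face of the working frame; z up, y along the shaft INTO the machine, outward is -y. On that frame, 180 mm high, in a row, pointing outward: stowing peg x -100 mm, drive shaft x 0, lock plunger x +100
- shaft_end (a point): outer end of the mixer's drive shaft, on its axis (mixer frame: x 0, y -74, z 180 mm); axes as the mixer's. The shaft is round, smooth, 18 mm in diameter, bare from y -34 (bearing housing, 44 mm in diameter) to its end; the crank slides straight off along -y, the small cross pin at y -36 does not hold it
- crank: loose steel crank, 0.3 to 0.55 kg, at the start hanging from the drive shaft by its hub. Origin: centre of the bore. Hub: round sleeve, 34 mm outside, bore 20, 30 long along its y (origin midway). Arm: flat bar 20 mm wide (x), 8 thick, down along -z. Wooden grip: 22 mm thick at z -138, from y -6 to -91 (outward). Lowest point 30 mm above the bench while it hangs
- peg_tip (a point): round outer end of the stowing peg (mixer frame: x -100, y -82, z 189 mm); axes as the mixer's. The peg is 12 mm in diameter and rises outward at 8 degrees from a shoulder, 28 mm in diameter, that ends at y -28
- peg_seat (a point): point on the axis of the stowing peg, midway along the length where the crank's hub shall hang (mixer frame: x -100, y -47, z 184 mm); axes as the mixer's. With the crank hung, its bore centre lies 4 mm below this axis
- knob: black round pull knob of the lock plunger, 32 mm in diameter, 24 mm long along y; origin at its centre (mixer frame, pin seated: x 100, y -58, z 180 mm); axes as the mixer's; pulled outward along -y. Behind it a 12 mm stem and a fixed threaded body, 20 mm in diameter, that ends at y -24
- plunger (a joint): how far the plunger is pulled out, in m: 0 seated, the pin is clear of the hole in the tub beyond 0.012, and 0.016 is the stop (fully back). The spring pulls back with about 6 N at 0 and 11 N at the stop; it returns when let go and does not catch
- tub (a joint): tilt of the tub about the shaft, in rad: 0 level, grows as it tips towards +x. It is empty, hangs level by itself with a little bearing friction, and is locked while the plunger is seated
- bowl: steel bowl, 140 mm across, 60 mm high, standing beside the tub; origin under its centre; leave it
- cup: white plastic cup, 72 mm across, 75 mm high, on the bench near the lock plunger; origin under its centre; leave it
- jar: amber glass jar, 72 mm across, 100 mm high; origin under its centre; leave it
- tin: labelled tin, 84 mm across, 110 mm high; origin under its centre; leave it
- carton: small cardboard carton, 100 x 140 x 60 mm; origin under its centre; leave it
- spoon: wooden spoon lying on the bench; leave it
- can: plain steel can, 66 mm across, 90 mm high; origin under its centre; leave it
Not all that is in view belongs to the job. What is shaped like the crank but green or purple is not meant.

How it is judged:
By the outcome, as a careful person would: the job done as asked, in the order asked, and still so for the second after the job is handed in, while the arm keeps its last pose, push and grip.
It also fails if it takes over 58 s, if anything falls off the work surface, if the arm or the gripper's body presses on something with over 40 N, if the wrist force passes 120 N, or if a joint passes its speed limit or range.

## Working session

There is one attempt and no reset: what is moved stays moved. The work goes in short steps, Python scripts to look and compute and a tool call to move; the robot and the scene stay as the last step left them, time stands still between calls to the robot, and variables do not carry over. Pictures are saved under pics/ and viewed, about 8 in all and at most 12, crops included, and the job is handed in when it is done.

Besides the shell and the picture viewer there is one more tool, called after "Emit:" as name(argument=value, ...) on one line, values as JSON. arm_command: Moves the arm, as the interface text tells. Its arguments: {"type":"object","properties":{"steps":{"type":"array"},"grip":{"type":"number"},"squeeze":{"type":"number"}},"required":["steps"]}

```bash
mkdir -p pics; ls; python3 - <<'E'
from rig import env
import cv2,numpy as np
for n in("side","top"):
    im=env.get_image(n);cv2.imwrite(f"pics/{n}0.png",im)
    c=env.get_calibration(n);print(n,c)
    V=np.array(c['view']);print(-V[:3,:3].T@V[:3,3])
print(env.observe())
E
```

```text
pics
side {'fx': 445.7101655753505, 'fy': 445.7101655753505, 'cx': 318.607362092783, 'cy': 203.08095008849952, 'k1': 6.441633955242134e-05, 'view': array([[-0.78464313,  0.61953275, -0.02267895,  0.51690326],
       [-0.36651438, -0.43406788,  0.82295339,  0.06779475],
       [ 0.50000237,  0.65403688,  0.56765604, -1.58706136],
       [ 0.        ,  0.        ,  0.        ,  1.        ]])}
[1.22396678 0.74718569 0.85683588]
top {'fx': 361.0063697535094, 'fy': 361.0063697535094, 'cx': 327.2297848028343, 'cy': 198.39100146392826, 'k1': -0.04538243172762809, 'view': array([[ 0.01560432, -0.99972279, -0.01763113, -0.0912863 ],
       [ 0.98796906,  0.01270264,  0.15412913, -0.59291701],
       [-0.15386244, -0.01982409,  0.98789339, -1.14855043],
       [ 0.        ,  0.        ,  0.        ,  1.        ]])}
[ 0.41048935 -0.10649835  1.22442169]
{'time_s': 0.1, 'q': array([ 5.64758025e+01,  2.18331503e+01,  7.43719221e+01,  1.11925644e-03,
        8.38573934e+01, -1.23376286e+01]), 'qvel': array([ 0.0004242 ,  0.07017791, -0.02273203, -0.08679594, -0.05402552,
       -0.02455489]), 'joint_efforts': array([ 1.45104539e-02, -4.46786106e+01, -2.30197477e+01,  2.84269605e-03,
        1.55436335e-02, -8.18616827e-04]), 'position': array([0.19867936, 0.51265568, 0.25286078]), 'tool_rot': array([[ 3.61407638e-01,  9.32407710e-01, -6.18316877e-04],
       [ 9.32407311e-01, -3.61408079e-01, -8.98150883e-04],
       [-1.06090752e-03, -2.51924588e-04, -9.99999406e-01]]), 'ft_force': array([-0.75437379, -0.41784475,  0.116715  ]), 'wrist_torque': array([-0.02214963, -0.01221051, -0.00657392]), 'grip_width': 0.08511520678484262}
```

View pics/side0.png

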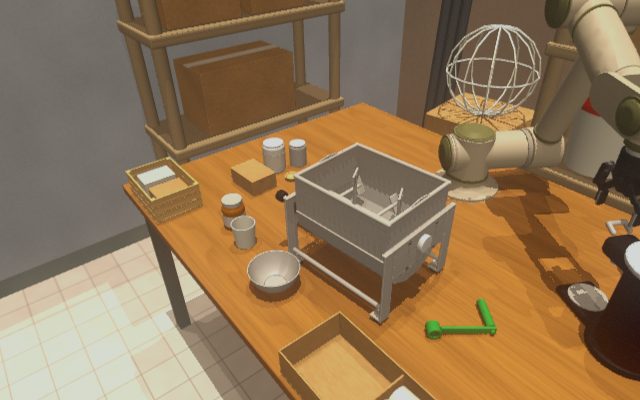

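View pics/top0.png

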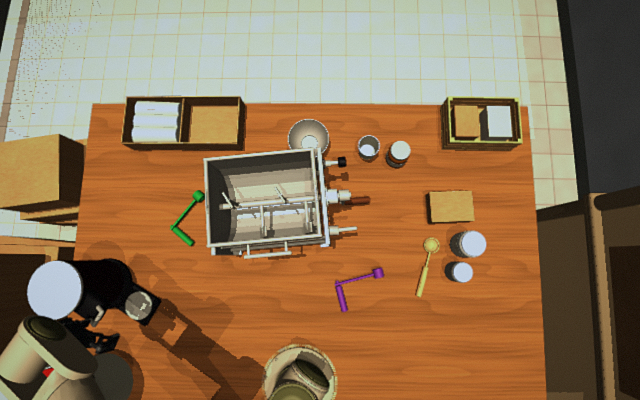

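The top view shows the working frame facing −y in the world, on the right of the picture. The black knob is at (342,161), the crank hub at (340,197) with its wooden grip at (360,200), and the peg at (345,231). The look-alikes are a green crank at (187,218) and a purple crank at (358,283), neither of which is wanted. The crank I need is the steel one on the shaft, and I'll check it in a close crop.

```bash
cat > h.py <<'E'
import cv2,numpy as np
from rig import env
def ray(n,u,v):
    c=env.get_calibration(n);V=np.array(c['view'])
    a=np.array([(u-c['cx'])/c['fx'],(v-c['cy'])/c['fy']]);s=a.copy()
    for _ in range(10): s=a/(1+c['k1']*(s@s))
    d=V[:3,:3].T@np.array([s[0],-s[1],-1.]);return -V[:3,:3].T@V[:3,3],d
def onz(n,u,v,z):
    o,d=ray(n,u,v);return o+d*(z-o[2])/d[2]
def px(n,P):
    c=env.get_calibration(n);V=np.array(c['view']);p=V[:3,:3]@np.asarray(P)+V[:3,3]
    s=np.array([p[0],-p[1]])/-p[2];s=s*(1+c['k1']*(s@s));return s*[c['fx'],c['fy']]+[c['cx'],c['cy']]
def crop(n,u0,v0,w,h,k,name):
    im=env.get_image(n)[v0:v0+h,u0:u0+w];cv2.imwrite(f'pics/{name}.png',cv2.resize(im,None,fx=k,fy=k,interpolation=cv2.INTER_CUBIC))
E
python3 - <<'E'
from h import *
crop('top',300,140,100,75+30,5.5,'c1')
E
```

```text
(no output)
```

View pics/c1.png

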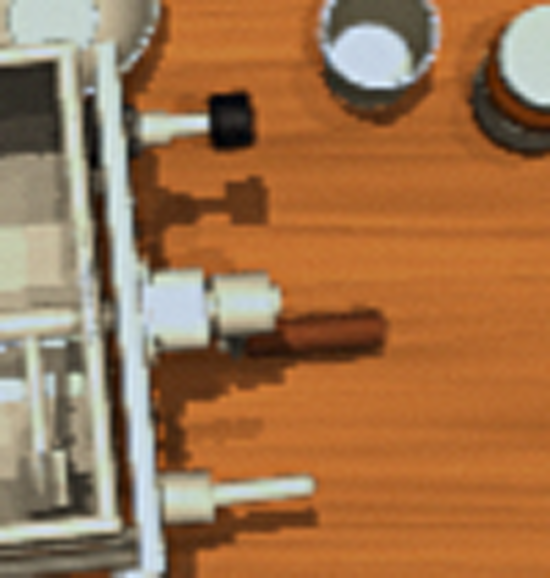

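```bash
cat >> h.py <<'E'
def W(P):  # mixer->world
    import json;x,y,t=json.load(open('m.json'));c,s=np.cos(t),np.sin(t)
    return np.array([x+c*P[0]-s*P[1],y+s*P[0]+c*P[1],P[2]])
E
python3 - <<'E'
from h import *
import json
from scipy.optimize import least_squares
im=env.get_image('top');s=im[155:170,332:350].max(2)<60
v,u=np.nonzero(s);print('knob mask',u.mean()+332,v.mean()+155,len(u), u.min()+332,u.max()+332,v.min()+155,v.max()+155)
f=lambda p:(300+(p[0]+.5)/5.5-.5,140+(p[1]+.5)/5.5-.5)
obs=[((231,121),(.1,-.058,.180)),((315,486),(-.1,-.082,.189)),((283,299),(0,-.074,.18)),((215,498),(-.1,-.028,.182)),((213,310),(0,-.034,.18))]
w=[onz('top',*f(p),m[2]) for p,m in obs]
def r(q):
    c,s=np.cos(q[2]),np.sin(q[2])
    return np.ravel([[q[0]+c*m[0]-s*m[1]-a[0],q[1]+s*m[0]+c*m[1]-a[1]] for (p,m),a in zip(obs,w)])
q=least_squares(r,[.6,-.1,0]).x;print(q,np.degrees(q[2]));print(np.round(r(q).reshape(-1,2)*1000,1))
json.dump(list(q),open('m.json','w'))
# checks: tub rim corner at y .022/.316
for k,p in dict(shaft=(0,-.074,.18),hub=(0,-.05,.18),tip=(-.1,-.082,.189),seat=(-.1,-.047,.184),knob=(.1,-.058,.18)).items(): print(k,W(p).round(4),px('top',W(p)).round(1),px('side',W(p)).round(1))
# crank hub from silhouette
for p in[(213,304),(273,300)]: print(onz('top',*f(p),.18))
for p in[(250,345),(383,330)]: print('grip',onz('top',*f(p),.042))
E
```

```text
knob mask 341.4054054054054 161.5810810810811 74 338 345 157 166
[ 0.57787981 -0.08125688  0.11010159] 6.308356423561821
[[-0.9 -1.4]
 [ 0.3 -1.8]
 [-1.2  0.3]
 [ 0.9 -0. ]
 [ 0.8  2.9]]
shaft [ 0.586  -0.1548  0.18  ] [350.9 194.4] [303.8 179.5]
hub [ 0.5834 -0.131   0.18  ] [342.8 195.1] [309.5 182.5]
tip [ 0.4875 -0.1737  0.189 ] [357.5 227.8] [326.  163.4]
seat [ 0.4836 -0.139   0.184 ] [345.3 229.1] [334.4 168.9]
knob [ 0.6836 -0.1279  0.18  ] [342.1 161.9] [281.2 195.5]
[ 0.58403836 -0.11788512  0.18      ]
[ 0.58660582 -0.14982805  0.18      ]
grip [ 0.58226276 -0.14190289  0.042     ]
grip [ 0.5924181 -0.2218111  0.042    ]
```

Emit:
arm_command(steps=[{"delta_pos": [0, 0, 40], "dr": [0, 0, 0]}, {"delta_pos": [0, 0, 40], "dr": [0, 0, 0]}, {"delta_pos": [0, 0, 40], "dr": [0, 0, 0]}, {"delta_pos": [0, 0, 30], "dr": [0, 0, 0]}, {"delta_pos": [24.1, -40.5, 0], "dr": [0, 0, -3.9]}, {"delta_pos": [24.1, -40.5, 0], "dr": [0, 0, -3.9]}, {"delta_pos": [24.1, -40.5, 0], "dr": [0, 0, -3.9]}, {"delta_pos": [24.1, -40.5, 0], "dr": [0, 0, -3.9]}, {"delta_pos": [24.1, -40.5, 0], "dr": [0, 0, -3.9]}, {"delta_pos": [24.1, -40.5, 0], "dr": [0, 0, -3.9]}, {"delta_pos": [24.1, -40.5, 0], "dr": [0, 0, -3.9]}, {"delta_pos": [24.1, -40.5, 0], "dr": [0, 0, -3.9]}, {"delta_pos": [24.1, -40.5, 0], "dr": [0, 0, -3.9]}, {"delta_pos": [24.1, -40.5, 0], "dr": [0, 0, -3.9]}, {"delta_pos": [24.1, -40.5, 0], "dr": [0, 0, -3.9]}, {"delta_pos": [24.1, -40.5, 0], "dr": [0, 0, -3.9]}, {"delta_pos": [24.1, -40.5, 0], "dr": [0, 0, -3.9]}, {"delta_pos": [24.1, -40.5, 0], "dr": [0, 0, -3.9]}, {"delta_pos": [24.1, -40.5, 0], "dr": [0, 0, -3.9]}, {"delta_pos": [24.1, -40.5, 0], "dr": [0, 0, -3.9]}], grip=1)

```text
time_s: 2.2
position: [0.585, -0.137, 0.403]
tool_rot: [[0.994, 0.109, -0.0], [0.109, -0.994, 0.0], [-0.0, -0.0, -1.0]]
ft_force: [1.0, 0.9, 0.2]
grip_width: 0.0853
```

Emit:
arm_command(steps=[{"delta_pos": [0, 0, 0], "dr": [0, 0, 0]}, {"delta_pos": [0, 0, 0], "dr": [0, 0, 0]}])

```text
time_s: 2.4
position: [0.5846, -0.1359, 0.4023]
tool_rot: [[0.994, 0.111, -0.002], [0.111, -0.994, 0.001], [-0.002, -0.001, -1.0]]
ft_force: [1.0, 0.7, -0.1]
grip_width: 0.0858
```

Emit:
arm_command(steps=[{"delta_pos": [0, 0, -40], "dr": [0, 0, 0]}, {"delta_pos": [0, 0, -40], "dr": [0, 0, 0]}, {"delta_pos": [0, 0, -40], "dr": [0, 0, 0]}, {"delta_pos": [0, 0, -30], "dr": [0, 0, 0]}, {"delta_pos": [0, 0, -20], "dr": [0, 0, 0]}, {"delta_pos": [0, 0, -15], "dr": [0, 0, 0]}, {"delta_pos": [0, 0, -15], "dr": [0, 0, 0]}, {"delta_pos": [0, 0, -12], "dr": [0, 0, 0]}, {"delta_pos": [0, 0, -10], "dr": [0, 0, 0]}, {"delta_pos": [0, 0, 0], "dr": [0, 0, 0]}, {"delta_pos": [0, 0, 0], "dr": [0, 0, 0]}])

```text
time_s: 3.5
position: [0.5845, -0.135, 0.1819]
tool_rot: [[0.994, 0.112, 0.001], [0.112, -0.994, -0.0], [0.001, 0.0, -1.0]]
ft_force: [0.6, 0.2, -1.0]
grip_width: 0.0856
```

```bash
python3 - <<'E'
from h import *
a=env.get_image('top')[130:250,290:410];b=env.get_image('side')[100:220,250:370]
cv2.imwrite('pics/p2.png',cv2.resize(np.hstack([a,b]),None,fx=3.3,fy=4,interpolation=cv2.INTER_CUBIC))
E
```

```text
(no output)
```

View pics/p2.png

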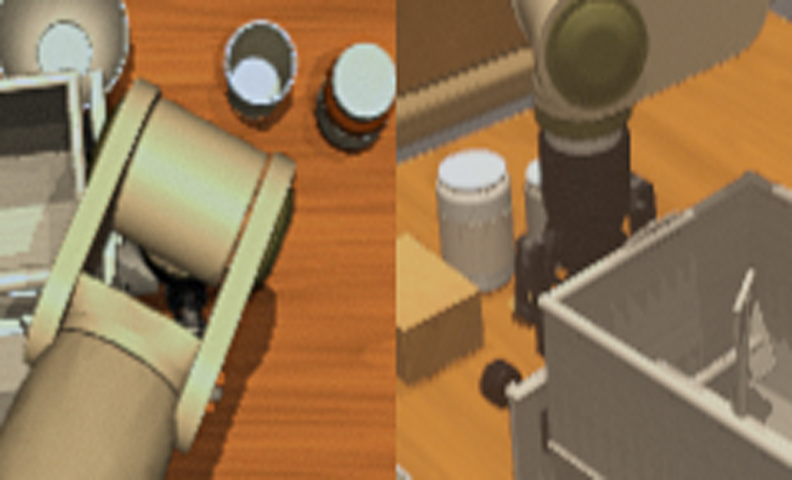

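The side half of the crop shows the open gripper over the hub, just outside the end frame and clear of the knob at crop (500,383). In the top half the wrist hides the hub. There's no contact force, so I'll close.

Emit:
arm_command(steps=[{"delta_pos": [0, 0, -3], "dr": [0, 0, 0]}, {"delta_pos": [0, 0, 0], "dr": [0, 0, 0]}, {"delta_pos": [0, 0, 0], "dr": [0, 0, 0]}, {"delta_pos": [0, 0, 0], "dr": [0, 0, 0]}, {"delta_pos": [0, 0, 0], "dr": [0, 0, 0]}, {"delta_pos": [0, 0, 0], "dr": [0, 0, 0]}, {"delta_pos": [0, 0, 0], "dr": [0, 0, 0]}, {"delta_pos": [0, 0, 0], "dr": [0, 0, 0]}], grip=0, squeeze=70)

```text
time_s: 4.4
position: [0.5847, -0.1353, 0.1787]
tool_rot: [[0.994, 0.112, 0.001], [0.112, -0.994, -0.0], [0.001, 0.001, -1.0]]
ft_force: [2.6, -0.2, 3.0]
grip_width: 0.0314
```

Emit:
arm_command(steps=[{"delta_pos": [0, 0, 0], "dr": [0, 0, 0]}, {"delta_pos": [0, 0, 0], "dr": [0, 0, 0]}, {"delta_pos": [0, 0, 0.5], "dr": [0, 0, 0]}, {"delta_pos": [0, 0, 0], "dr": [0, 0, 0]}])

```text
time_s: 4.8
position: [0.5846, -0.1353, 0.1787]
tool_rot: [[0.994, 0.112, 0.001], [0.112, -0.994, -0.0], [0.001, 0.0, -1.0]]
ft_force: [5.7, 0.2, 0.8]
grip_width: 0.0315
```

Emit:
arm_command(steps=[{"delta_pos": [0.3, -2.5, 0], "dr": [0, 0, 0]}, {"delta_pos": [0.3, -2.5, 0], "dr": [0, 0, 0]}, {"delta_pos": [0.6, -5, 0], "dr": [0, 0, 0]}, {"delta_pos": [0.6, -5, 0], "dr": [0, 0, 0]}, {"delta_pos": [0, 0, 0], "dr": [0, 0, 0]}])

```text
time_s: 5.3
position: [0.5863, -0.15, 0.1787]
tool_rot: [[0.994, 0.112, -0.0], [0.112, -0.994, 0.001], [0.0, -0.001, -1.0]]
ft_force: [3.9, 1.3, 2.9]
grip_width: 0.0313
```

Emit:
arm_command(steps=[{"delta_pos": [0.6, -5, 0], "dr": [0, 0, 0]}, {"delta_pos": [0.6, -5, 0], "dr": [0, 0, 0]}, {"delta_pos": [0.6, -5, 0], "dr": [0, 0, 0]}, {"delta_pos": [0.6, -5, 0], "dr": [0, 0, 0]}, {"delta_pos": [0.6, -5, 0], "dr": [0, 0, 0]}, {"delta_pos": [0.6, -5, 0], "dr": [0, 0, 0]}, {"delta_pos": [0, 0, 0], "dr": [0, 0, 0]}])

```text
time_s: 6.0
position: [0.5892, -0.1809, 0.1778]
tool_rot: [[0.994, 0.111, -0.002], [0.111, -0.994, 0.001], [-0.002, -0.001, -1.0]]
ft_force: [0.3, -0.2, -6.2]
grip_width: 0.0316
```

Emit:
arm_command(steps=[{"delta_pos": [2, -18, 0], "dr": [0, 0, 0]}, {"delta_pos": [2, -18, 10], "dr": [0, 0, 0]}, {"delta_pos": [0, -15, 30], "dr": [0, 0, 0]}, {"delta_pos": [0, -15, 30], "dr": [0, 0, 0]}, {"delta_pos": [0, 0, 0], "dr": [0, 0, 0]}, {"delta_pos": [0, 0, 0], "dr": [0, 0, 0]}])

```text
time_s: 6.6
position: [0.5934, -0.2462, 0.2477]
tool_rot: [[0.994, 0.111, -0.001], [0.111, -0.994, 0.001], [-0.001, -0.001, -1.0]]
ft_force: [0.3, 0.2, -6.2]
grip_width: 0.0314
```

```bash
python3 - <<'E'
from h import *
print(env.observe()['ft_force'],env.observe()['wrist_torque'],env.observe()['position'])
p=px('side',env.observe()['position']);print(p)
a=env.get_image('top')[150:280,320:450];b=env.get_image('side');u,v=int(p[0])-65,int(p[1])-50;print(u,v)
cv2.imwrite('pics/p3.png',cv2.resize(np.hstack([a,b[v:v+130,u:u+130]]),None,fx=3,fy=3,interpolation=cv2.INTER_CUBIC))
E
```

```text
[ 0.29749027  0.24103787 -6.16418165] [0.04613863 0.0411571  0.01096151] [ 0.59341157 -0.24617217  0.24773154]
[282.27571435 148.32395092]
217 98
```

View pics/p3.png

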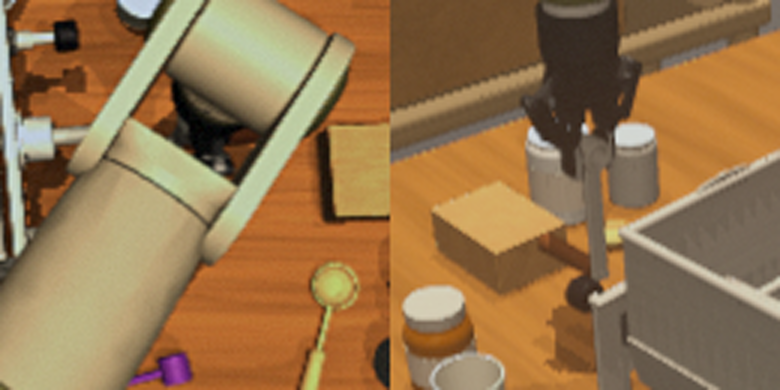

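```bash
python3 - <<'E'
from h import *
crop('side',255,125,60,70,8,'p4')
E
```

```text
(no output)
```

View pics/p4.png

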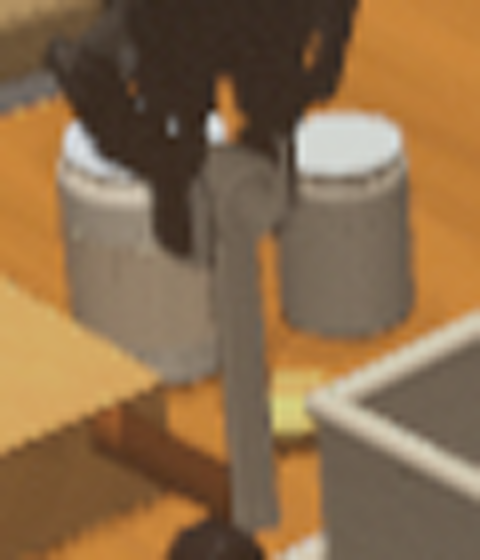

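```bash
python3 - <<'E'
from h import *
import json
x0,y0,t=json.load(open('m.json'));ex=np.array([np.cos(t),np.sin(t),0]);ey=np.array([-np.sin(t),np.cos(t),0])
T=env.observe()['position'];print(T)
def pl(u,v,off):
    o,d=ray('side',255+(u+.5)/8-.5,125+(v+.5)/8-.5);P=o+d*(((T+ex*off-o)@ex)/(d@ex));r=P-T
    return np.round(np.array([r@ey,r[2]])*1000,1)
print('face c',pl(250,195,0));print('rear -x edge',pl(262,240,-.010),pl(275,520,-.010))
print('front? +x rear edge',pl(241,240,.010),pl(235,520,.010),'left +x',pl(220,270,.01),pl(232,525,.01))
# predicted pixels for hub ring given centre offset (0,+?)
for r in (.017,):
  for a in range(0,360,45):
    P=T+ex*r*np.cos(np.radians(a))+ey*.015+np.array([0,0,r*np.sin(np.radians(a))]);q=(px('side',P)-[255,125]+.5)*8-.5;print(a,q.round())
E
```

```text
[ 0.59332916 -0.24524546  0.24673219]
face c [15.3  4.8]
rear -x edge [  8.1 -20.3] [   3.9 -145.9]
front? +x rear edge [20.5 -7.9] [   4.1 -136.4] left +x [  6.9 -25.4] [   2.  -139.7]
0 [215. 223.]
45 [223. 188.]
90 [247. 165.]
135 [273. 166.]
180 [285. 190.]
225 [277. 224.]
270 [253. 248.]
315 [228. 247.]
```

Emit:
arm_command(steps=[{"delta_pos": [-15, 0, 0], "dr": [-1.2, -0.13, 0]}, {"delta_pos": [-20, 0, 0], "dr": [-1.2, -0.13, 0]}, {"delta_pos": [-20, 0, 0], "dr": [-1.2, -0.13, 0]}, {"delta_pos": [-20, 10, 0], "dr": [-1.2, -0.13, 0]}, {"delta_pos": [-17, 15, 0], "dr": [-1.2, -0.13, 0]}, {"delta_pos": [-10, 12, -10], "dr": [-1, -0.12, 0]}, {"delta_pos": [0, 4, -15], "dr": [0, 0, 0]}, {"delta_pos": [0, 0, -15], "dr": [0, 0, 0]}, {"delta_pos": [0, 0, -15], "dr": [0, 0, 0]}, {"delta_pos": [0, 0, 0], "dr": [0, 0, 0]}, {"delta_pos": [0, 0, 0], "dr": [0, 0, 0]}])

```text
time_s: 7.85
position: [0.4917, -0.2048, 0.1936]
tool_rot: [[0.994, 0.111, 0.013], [0.112, -0.986, -0.121], [-0.001, 0.122, -0.993]]
ft_force: [-0.2, -0.0, -5.9]
grip_width: 0.0317
```

```bash
python3 - <<'E'
from h import *
o=env.observe();print(o['ft_force'],o['position'],o['grip_width']);print(o['tool_rot'].round(3))
R=env.get_calibration('side')
a=cv2.resize(env.get_image('top')[190:260,320:390],None,fx=5.5,fy=5.5,interpolation=3);b=cv2.resize(env.get_image('side')[115:185,285:355],None,fx=5.5,fy=5.5,interpolation=3)
cv2.imwrite('pics/p5.png',np.hstack([a,b]))
E
```

```text
[-0.22385238 -0.00694854 -5.85211915] [ 0.49169031 -0.20477248  0.19357979] 0.031651462703281216
[[ 0.994  0.111  0.013]
 [ 0.112 -0.986 -0.121]
 [-0.001  0.122 -0.993]]
```

View pics/p5.png

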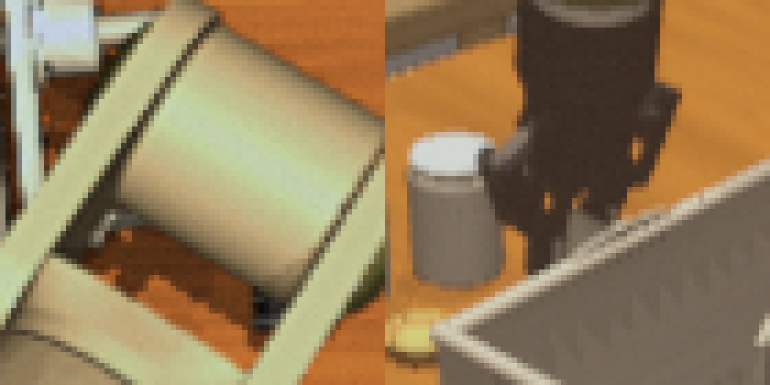

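```bash
python3 - <<'E'
from h import *
o=env.observe();T=o['position'];R=o['tool_rot'];ex,ey,ez=R[:,0],-R[:,1],-R[:,2]
for dz in(0,.0025,.005):
  for yy in (.015,):
    ps=np.array([px('side',T+ex*.017*np.cos(a)+ey*yy+ez*(dz+.017*np.sin(a))) for a in np.linspace(0,2*np.pi,72)])
    i=ps[:,1].argmin();print(dz,'ring top',ps[i],((ps[i]-[285,115]+.5)*5.5-.5+[385,0]).round())
b=cv2.resize(env.get_image('side')[140:170,305:335],None,fx=18,fy=18,interpolation=3)
cv2.imwrite('pics/p6.png',b)
E
```

```text
0 ring top [323.65237499 155.59117723] [600. 226.]
0.0025 ring top [323.71157776 154.90014269] [600. 222.]
0.005 ring top [323.77092031 154.2074766 ] [600. 218.]
```

View pics/p6.png

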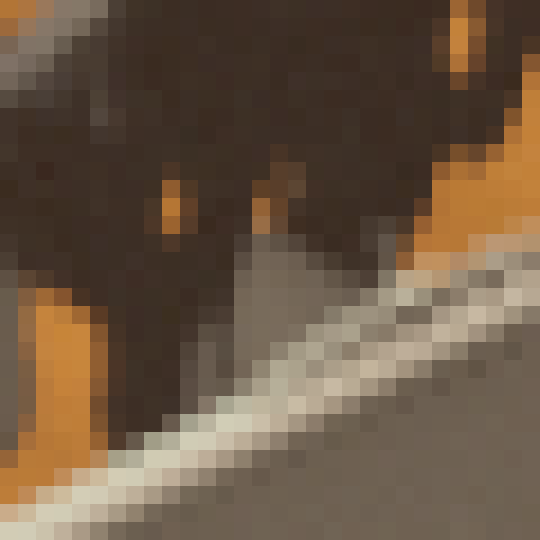

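The side crop shows the hub's top edge at pixel (320,152.6), which puts the bore about 2 mm above the TCP. That makes it about 2 mm too high for the peg, so I'll lower it by that and start sliding on, checking the force.

Emit:
arm_command(steps=[{"delta_pos": [-0.7, 0, -2.2], "dr": [-0.7, 0, 0]}, {"delta_pos": [0, 0, 0], "dr": [0, 0, 0]}, {"delta_pos": [-0.5, 5, -0.7], "dr": [0, 0, 0]}, {"delta_pos": [-0.5, 5, -0.7], "dr": [0, 0, 0]}, {"delta_pos": [-0.4, 3, -0.4], "dr": [0, 0, 0]}, {"delta_pos": [-0.4, 3, -0.4], "dr": [0, 0, 0]}, {"delta_pos": [-0.4, 3, -0.4], "dr": [0, 0, 0]}, {"delta_pos": [-0.4, 3, -0.4], "dr": [0, 0, 0]}, {"delta_pos": [0, 0, 0], "dr": [0, 0, 0]}])

```text
time_s: 8.9
position: [0.4884, -0.1828, 0.1886]
tool_rot: [[0.994, 0.111, 0.013], [0.112, -0.985, -0.134], [-0.002, 0.134, -0.991]]
ft_force: [-0.4, -0.1, -5.1]
grip_width: 0.0317
```

Emit:
arm_command(steps=[{"delta_pos": [-0.5, 4, -0.55], "dr": [0, 0, 0]}, {"delta_pos": [-0.4, 4, -0.55], "dr": [0, 0, 0]}, {"delta_pos": [-0.5, 4, -0.55], "dr": [0, 0, 0]}, {"delta_pos": [-0.4, 4, -0.55], "dr": [0, 0, 0]}, {"delta_pos": [-0.4, 4, -0.55], "dr": [0, 0, 0]}, {"delta_pos": [0, 0, 0], "dr": [0, 0, 0]}])

```text
time_s: 9.5
position: [0.4862, -0.1626, 0.1858]
tool_rot: [[0.994, 0.111, 0.013], [0.112, -0.985, -0.134], [-0.002, 0.134, -0.991]]
ft_force: [-0.1, 0.1, -6.0]
grip_width: 0.0314
```

Emit:
arm_command(steps=[{"delta_pos": [-0.5, 4, -0.55], "dr": [0, 0, 0]}, {"delta_pos": [-0.4, 4, -0.55], "dr": [0, 0, 0]}, {"delta_pos": [-0.5, 4, -0.55], "dr": [0, 0, 0]}, {"delta_pos": [-0.4, 4, -0.55], "dr": [0, 0, 0]}, {"delta_pos": [-0.4, 4, -0.55], "dr": [0, 0, 0]}, {"delta_pos": [-0.3, 2.5, -0.35], "dr": [0, 0, 0]}, {"delta_pos": [0, 0, 0], "dr": [0, 0, 0]}])

```text
time_s: 10.2
position: [0.4837, -0.1403, 0.1827]
tool_rot: [[0.994, 0.111, 0.013], [0.112, -0.985, -0.134], [-0.002, 0.135, -0.991]]
ft_force: [1.0, -0.2, -4.5]
grip_width: 0.0316
```

Emit:
arm_command(steps=[{"delta_pos": [0, 0, -1], "dr": [0, 0, 0]}, {"delta_pos": [0, 0, -1], "dr": [0, 0, 0]}, {"delta_pos": [0, 0, 0], "dr": [0, 0, 0]}])

```text
time_s: 10.5
position: [0.4837, -0.1408, 0.1806]
tool_rot: [[0.994, 0.111, 0.013], [0.111, -0.985, -0.134], [-0.002, 0.134, -0.991]]
ft_force: [0.3, 0.4, -5.9]
grip_width: 0.031
```

Emit:
arm_command(steps=[{"delta_pos": [0, 0, -1], "dr": [0, 0, 0]}, {"delta_pos": [0, 0, 0], "dr": [0, 0, 0]}, {"delta_pos": [0, 0, 0], "dr": [0, 0, 0]}])

```text
time_s: 10.8
position: [0.4839, -0.1409, 0.18]
tool_rot: [[0.994, 0.111, 0.014], [0.112, -0.985, -0.134], [-0.001, 0.135, -0.991]]
ft_force: [-0.8, 0.3, -2.0]
grip_width: 0.0313
```

Emit:
arm_command(steps=[{"delta_pos": [0, 0, -1], "dr": [0, 0, 0]}, {"delta_pos": [0, 0, 0], "dr": [0, 0, 0]}, {"delta_pos": [0, 0, 0], "dr": [0, 0, 0]}])

```text
time_s: 11.1
position: [0.4839, -0.1409, 0.1799]
tool_rot: [[0.994, 0.111, 0.015], [0.112, -0.984, -0.135], [-0.0, 0.136, -0.991]]
ft_force: [-4.5, 0.7, 5.8]
grip_width: 0.0315
```

Emit:
arm_command(steps=[{"delta_pos": [0, 0, 0.7], "dr": [0, 0, 0]}, {"delta_pos": [0, 0, 0], "dr": [0, 0, 0]}, {"delta_pos": [0, 0, 0], "dr": [0, 0, 0]}, {"delta_pos": [0, 0, 0], "dr": [0, 0, 0]}, {"delta_pos": [0, 0, 0], "dr": [0, 0, 0]}, {"delta_pos": [0, 0, 0], "dr": [0, 0, 0]}, {"delta_pos": [0, 0, 0], "dr": [0, 0, 0]}, {"delta_pos": [0, 0, 0], "dr": [0, 0, 0]}, {"delta_pos": [0, 0, 0], "dr": [0, 0, 0]}, {"delta_pos": [0, 0, 0], "dr": [0, 0, 0]}], grip=0.75)

```text
time_s: 12.1
position: [0.4838, -0.1407, 0.1795]
tool_rot: [[0.994, 0.111, 0.013], [0.112, -0.985, -0.134], [-0.002, 0.135, -0.991]]
ft_force: [-0.2, 0.0, -0.8]
grip_width: 0.0642
```

Emit:
arm_command(steps=[{"delta_pos": [0, 0, 10], "dr": [0, 0, 0]}, {"delta_pos": [0, 0, 20], "dr": [0, 0, 0]}, {"delta_pos": [0, 0, 30], "dr": [1, 0.1, 0]}, {"delta_pos": [0, -10, 40], "dr": [2, 0.2, 0]}, {"delta_pos": [0, -15, 40], "dr": [2, 0.25, 0]}, {"delta_pos": [40, -15, 20], "dr": [2.7, 0.3, 0]}, {"delta_pos": [45, 0, 0], "dr": [0, 0, 0]}, {"delta_pos": [45, 0, 0], "dr": [0, 0, 0]}, {"delta_pos": [45, 0, 0], "dr": [0, 0, 0]}, {"delta_pos": [27, 0, 0], "dr": [0, 0, 0]}, {"delta_pos": [0, 0, 0], "dr": [0, 0, 0]}, {"delta_pos": [0, 0, 0], "dr": [0, 0, 0]}])

```text
time_s: 13.3
position: [0.6857, -0.1806, 0.3393]
tool_rot: [[0.994, 0.112, -0.002], [0.112, -0.994, 0.0], [-0.002, -0.0, -1.0]]
ft_force: [-1.2, -0.9, 0.5]
grip_width: 0.0641
```

```bash
python3 - <<'E'
from h import *
o=env.observe();print(o['ft_force'],o['position'],o['grip_width']);print(o['tool_rot'].round(3))
crop('top',300,140,100,105,5.5,'p7')
E
```

```text
[-1.15342522 -0.89573179  0.52299829] [ 0.68574324 -0.18061265  0.33933645] 0.06412800986606727
[[ 0.994  0.112 -0.002]
 [ 0.112 -0.994  0.   ]
 [-0.002 -0.    -1.   ]]
```

View pics/p7.png

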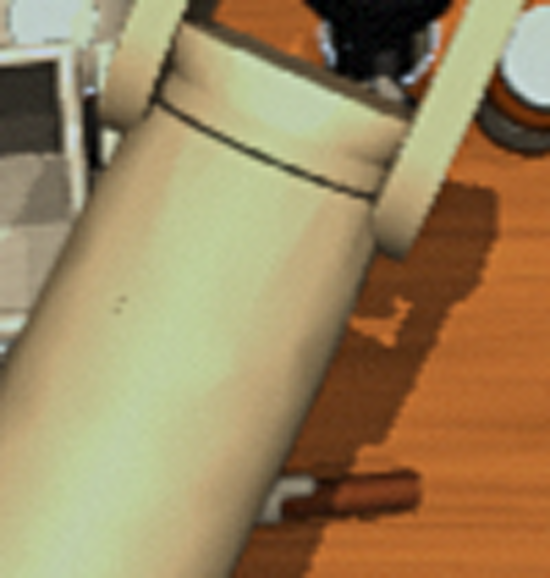

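The crop shows the crank hanging on the peg: its grip ends at crop (420,488), and the peg tip at (315,486) stands out past the hub. Next is the knob.

Emit:
arm_command(steps=[{"delta_pos": [-0.8, 25, 0], "dr": [0, 0, 0]}, {"delta_pos": [-0.8, 28.4, 0], "dr": [0, 0, 0]}, {"delta_pos": [0, 0, -40], "dr": [0, 0, 0]}, {"delta_pos": [0, 0, -40], "dr": [0, 0, 0]}, {"delta_pos": [0, 0, -30], "dr": [0, 0, 0]}, {"delta_pos": [0, 0, -20], "dr": [0, 0, 0]}, {"delta_pos": [0, 0, -15], "dr": [0, 0, 0]}, {"delta_pos": [0, 0, -10], "dr": [0, 0, 0]}, {"delta_pos": [0, 0, -5], "dr": [0, 0, 0]}, {"delta_pos": [0, 0, 0], "dr": [0, 0, 0]}])

```text
time_s: 14.35
position: [0.6838, -0.1274, 0.1799]
tool_rot: [[0.994, 0.112, -0.001], [0.112, -0.994, -0.0], [-0.001, -0.0, -1.0]]
ft_force: [0.3, 0.3, -0.3]
grip_width: 0.0639
```

```bash
python3 - <<'E'
from h import *
o=env.observe();print(o['ft_force'],o['position'])
a=cv2.resize(env.get_image('top')[190:260,320:390],None,fx=5.5,fy=5.5,interpolation=3);b=cv2.resize(env.get_image('side')[155:225,250:320],None,fx=5.5,fy=5.5,interpolation=3)
cv2.imwrite('pics/p8.png',np.hstack([a,b]))
E
```

```text
[ 0.30733939  0.26051654 -0.26206999] [ 0.68382257 -0.12741887  0.17989466]
```

View pics/p8.png

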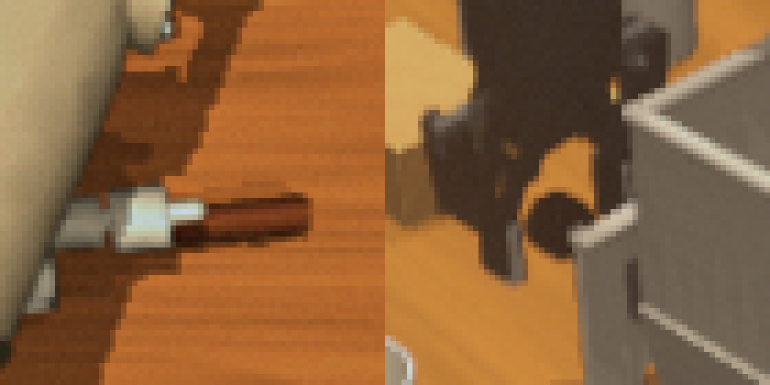

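On the left, the hub sits at pixel (345,229), matching the predicted peg seat at (345.3,229.1), with the peg tip showing beyond it. On the right, the knob at crop (560,225) is between the open fingers. Closing now.

Emit:
arm_command(steps=[{"delta_pos": [0, 0, -1], "dr": [0, 0, 0]}, {"delta_pos": [0, 0, 0], "dr": [0, 0, 0]}, {"delta_pos": [0, 0, 0], "dr": [0, 0, 0]}, {"delta_pos": [0, 0, 0], "dr": [0, 0, 0]}, {"delta_pos": [0, 0, 0], "dr": [0, 0, 0]}, {"delta_pos": [0, 0, 0], "dr": [0, 0, 0]}, {"delta_pos": [0, 0, 0], "dr": [0, 0, 0]}], grip=0, squeeze=100)

```text
time_s: 15.15
position: [0.6848, -0.1273, 0.1793]
tool_rot: [[0.994, 0.112, 0.001], [0.112, -0.994, -0.0], [0.001, 0.001, -1.0]]
ft_force: [5.6, 2.5, 6.3]
grip_width: 0.0293
```

Emit:
arm_command(steps=[{"delta_pos": [0.2, -2, 0], "dr": [0, 0, 0]}, {"delta_pos": [0.2, -2, 0], "dr": [0, 0, 0]}, {"delta_pos": [0.2, -2, 0], "dr": [0, 0, 0]}, {"delta_pos": [0.2, -2, 0], "dr": [0, 0, 0]}, {"delta_pos": [0, 0, 0], "dr": [0, 0, 0]}, {"delta_pos": [0, 0, 0], "dr": [0, 0, 0]}])

```text
time_s: 15.75
position: [0.6855, -0.1336, 0.1792]
tool_rot: [[0.994, 0.113, 0.0], [0.113, -0.994, 0.002], [0.001, -0.002, -1.0]]
ft_force: [3.5, 8.2, 6.5]
grip_width: 0.0291
```

Emit:
arm_command(steps=[{"delta_pos": [0.2, -2, 0], "dr": [0, 0, 0]}, {"delta_pos": [0.2, -2, 0], "dr": [0, 0, 0]}, {"delta_pos": [0.2, -2, 0], "dr": [0, 0, 0]}, {"delta_pos": [0.2, -2, 0], "dr": [0, 0, 0]}, {"delta_pos": [0, 0, 0], "dr": [0, 0, 0]}, {"delta_pos": [0, 0, 0], "dr": [0, 0, 0]}])

```text
time_s: 16.35
position: [0.6863, -0.1409, 0.1793]
tool_rot: [[0.994, 0.114, 0.0], [0.114, -0.994, 0.003], [0.001, -0.003, -1.0]]
ft_force: [3.1, 11.0, 6.7]
grip_width: 0.0289
```

Emit:
arm_command(steps=[{"delta_pos": [0.1, -1, 0], "dr": [0, 0, 0]}, {"delta_pos": [0, 0, 0], "dr": [0, 0, 0]}, {"delta_pos": [0, 0, 0], "dr": [0, 0, 0]}])

```text
time_s: 16.65
position: [0.6864, -0.1417, 0.1792]
tool_rot: [[0.994, 0.114, 0.0], [0.114, -0.993, 0.004], [0.001, -0.004, -1.0]]
ft_force: [3.1, 11.3, 6.7]
grip_width: 0.0291
```

Travel is 14.4 mm so far at 11.3 N. I'll go on to the stop, watching for a rise in force.

Emit:
arm_command(steps=[{"delta_pos": [0.1, -1, 0], "dr": [0, 0, 0]}, {"delta_pos": [0.1, -1, 0], "dr": [0, 0, 0]}, {"delta_pos": [0, 0, 0], "dr": [0, 0, 0]}, {"delta_pos": [0, 0, 0], "dr": [0, 0, 0]}])

```text
time_s: 17.05
position: [0.6865, -0.1433, 0.1792]
tool_rot: [[0.993, 0.114, -0.0], [0.114, -0.993, 0.004], [0.0, -0.004, -1.0]]
ft_force: [4.7, 13.0, 7.6]
grip_width: 0.0293
```

Emit:
arm_command(steps=[{"delta_pos": [0.1, -1, 0], "dr": [0, 0, 0]}, {"delta_pos": [0, 0, 0], "dr": [0, 0, 0]}, {"delta_pos": [0, 0, 0], "dr": [0, 0, 0]}], squeeze=110)

```text
time_s: 17.35
position: [0.6865, -0.1433, 0.1793]
tool_rot: [[0.993, 0.115, -0.0], [0.115, -0.993, 0.006], [0.0, -0.006, -1.0]]
ft_force: [3.8, 16.4, 7.9]
grip_width: 0.0288
```

```bash
python3 - <<'E'
from h import *
a=env.get_image('side');b=env.get_image('top')
cv2.imwrite('pics/p9.png',np.hstack([cv2.resize(a[120:320,220:480],(400,308)),cv2.resize(b[90:310,160:446],(400,308))]))
E
```

```text
(no output)
```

View pics/p9.png

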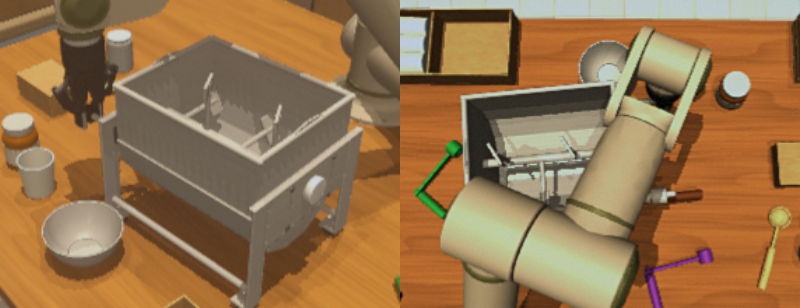

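The view shows the tub level, the crank hanging on the peg (hub at about (660,197)), the knob held by the gripper at (90,115), and the other things where they stood. I'm handing in.

```bash
python3 - <<'E'
from h import *
print(env.close_job()); o=env.observe();print(o['time_s'],o['ft_force'],o['position'],o['grip_width'])
E
```

```text
the job is handed in; nothing more can be done
None
the job is handed in; nothing more can be done
```

The crank is off the shaft and hanging on the stowing peg. The lock plunger is pulled fully back, and the gripper still holds the knob. I handed the job in at about 17.4 s.

- **Crank:** I gripped the steel crank by its hub, slid it off along the shaft and put it on the peg without setting it down. The last clear picture of the peg showed the hub at pixel (345,229), against a predicted seat of (345.3,229.1), with the peg tip standing out past it.
- **Plunger:** I pulled the knob back 16 mm. The force followed the spring to about 11–13 N and then rose to 16 N with no more travel, so it is at the stop.
- **The rest:** The last picture showed the tub level and nothing in view moved.

**Checks that disagreed:**
- **Gripper opening:** It read about 2.5–3 mm less than the known hub and knob diameters, which I took as an offset in the reading.
- **Hub height:** One estimate of the hub's height in the grip was about 3 mm higher than a later one. I used the later one, and the hub went onto the peg without resistance.

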